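# Hang a clip-on tray in a slotted upright and put the peg away

## Robot

A 6-joint arm with a two-finger parallel gripper is mounted at the origin on the work surface. World frame = base frame: x ahead of the robot, y to its left, z up, the work surface at z = 0. Lengths are in mm, angles in rad, forces in N, time in s.
With the tool pointing down it reaches from about 275 to 725 mm from the base axis. Payload 5.6 kg.
Tool frame: the origin (TCP) lies on the centre line of the jaws, within the pads' length; the fingertips stand 17 mm ahead of it and the grasp point (between the pads) lies 2 mm behind it (manip.tips_ahead is the distance from the TCP to the fingertips, in mm); z points along the fingers, y is the line along which they close (so a half turn about z gives the same grasp; the last joint's range is limited). The gripper opens to 85 mm and grips with 20 to 120 N. Pads are 22 mm wide; open, the fingers measure 114 mm over their backs; the gripper's body (76 mm by 85 mm) begins 54 mm behind the grasp point. The pads swing forward as they close: fully open they stand 13 mm farther back than shut.
Start: joints at [1.528, 0.255, 0.108, 0, -1.424, -0.285], TCP at [177.051, 520.717, 248.283] pointing down, gripper open.
Joint ranges: [-2.95, 2.95], [-1.21, 1.97], [-1.09, 1.5], [-2.87, 1.71], [-2.94, -0.07], [-3.05, 3.05]. Speed limits (rad/s): [2.57, 2.57, 3.14, 3.14, 3.14, 3.14].

## Interface

Orientations are given as a rotation vector (axis times angle).
In Python, from rig import manip gives the robot as it stands. The module is installed in compiled form; this text tells all that it offers.
- The arm moves only by the tool step_arm, never from a script. Its argument "rows" is a list of rows, each an object of numbers: "x", "y", "z": the shift along the tool's x, y, z in mm; "yaw": the turn about the tool's z in degrees. A call has 1 to 12 rows; each row is the pose to reach, as a shift and turn from the pose commanded when the call began, along the tool's axes at that moment; what a row does not reach only later rows make up. A row lasts 1/10 s, in which the tool goes at most 50 mm and 8.59 degrees, less where a joint would pass 70% of its speed; a pose out of reach is approached as far as the arm can. A call with a gripper value outside its range is refused whole. "gripper" is the finger opening in mm, from 0 to 85.4, set as the call begins (left out, the last holds). The fingers move at their own pace and stop on an object; "grip_force" is the grip in N (left out, the last holds). Time passes only in rows, so rows that repeat a pose let the fingers close. It gives the time, the measured TCP pose, the force, the opening and the grip force at its end, in the units of the state.
- manip.read_state(): the state, without advancing time (a new reading comes with each control period).
- manip.capture(name): name is "side" or "top"; returns a dict with "frame" (420x560x3 uint8, blue, green, red), "mtx" (3x3 intrinsics, pixels), "k1" (the pictures are not rectified: a ray, as slopes to the right and down, at radius r is drawn at 1 + k1 r^2 times it, then the intrinsics apply), "origin" and "attitude" of the camera in the world. Camera axes: x right, y up, looking along -z (the intrinsics and any distortion apply to the point x, -y, -z); pixel columns grow to the right and rows downward; lengths in mm; the calibration is good to about 2 mm. A picture is of the moment at which its call begins. There is no depth.
- manip.sign_off(): hands the job in; it is judged then, once.
The state is a dict: "time_s": time; "joint_positions": joint angles; "joint_vel": joint speeds; "effort": joint torques, N m; "ee_pos": TCP position; "tcp_rot": TCP orientation; "contact_force": force on the tool from outside, world axes, zero at the start; "torque": the same for the moment, N m; "finger_gap": finger opening in mm; "finger_force": force on a finger pad.
Only numpy, scipy, OpenCV 4.12 (cv2) and the standard library are available. Lean on these libraries where they do the work, as an engineer would, in place of code of your own. Each camera call takes 0.05 s, during which the arm holds its last target. There are 200 camera calls.

## Task

Hang the light grey clip-on tray on the slotted steel upright: press its two hook tabs into the top two slots, then push it down until the hooks are fully home, and let go of it. Then lay the steel clothes peg in the hung tray, so that it rests flat on the tray's floor. Leave the saucer where it is.

Things in the scene. Friction and masses are not known exactly. Their poses are not given: they have to be found in the camera images.
- tray_centre (a point): Loose light grey plastic tray (180 g), standing level. Point on its centre line, 34 mm above the underside. Axes: x to its back (hook tab side), z up. Depth 120 mm: front 70 mm before this point, flat back face 50 mm behind it; 136 mm wide (y). Floor 3 mm thick; rim 3 mm wide, 16 mm above the underside. Clear floor before the rib: x -67 to +10 mm, y -65 to +65 mm.
- tray_rib (a point): Where to grip the tray: in its upright rib, 28 mm behind and 18 mm above tray_centre, same axes. The rib lies on the centre line: 12 mm thick (y), 36 mm long (x, 18 mm each way), its top 16 mm above this point, both ends of y free for over 50 mm. Behind it stands the tray's back plate, 4 mm thick, 60 mm wide, as high as the rib (68 mm above the underside).
- tray_hook (a point): On the tray's back face (centre line) at the underside of the upper hook tab's neck: 50 mm behind, 24 mm above tray_centre, same axes. Two equal tabs, the other 30 mm lower; 6 mm wide (y). Neck 6 mm high, sticks out 10.5 mm; its last 5 mm carries a lip reaching 8 mm below the neck, leaving a 5.5 mm gap to the back face. Tray fully home: this point lies on upright_seat.
- upright_seat (a point): Middle of the bottom edge of the upright's top slot, on its front face, 148 mm above the shelf. Axes: x into the upright, z up. Slots 11 mm wide, 20 mm high, through a 4 mm wall with a 23 mm deep hollow behind. Tabs (14 mm high with lip) enter straight along x with tray_hook 8 to 14 mm above this point; then lower until the necks rest on the slots' bottom edges, lips behind the wall.
- upright: Fixed steel upright, hollow, 40 mm wide (y), 30 mm deep, 176 mm tall. Origin on the shelf below the middle of its front face, x pointing into it. One column of four equal slots on the centre line, bottom edges 58, 88, 118 and 148 mm above the shelf. Foot plate 6 mm thick, 120 by 90 mm, reaching 30 mm before the front face.
- peg_centre (a point): Centre of the loose steel spring clothes peg (about 30 g), 58 mm long (its x axis), 14 mm wide at the middle (y), 12 mm high as it lies on its side; this point is 6 mm above its underside. The flat-sided spring block at the middle is 18 mm long and 14 mm wide: grip there across y.
- saucer: Blue ceramic saucer, 120 mm across, 18 mm high, loose; origin at the centre of its underside. Bystander. Two fixed bystanders stand farther out: a clear two-drawer unit (160 mm tall) at the far right and a white battery organiser (80 mm tall with its knob) at the far left, each wholly over 0.57 m ahead of the robot base and over 0.22 m to the side.
Things that resemble listed ones, but are neither listed nor needed, are in the scene too. Leave any pink look-alike of the part that bears tray_centre alone. Leave any pink or purple look-alike of the upright alone.

How it is judged (in metres and radians):
On the way, in this order (a step that is already met when the one before it is completed fails the run):
1. the tray's two tabs are in the top two slots, tray not yet lowered (z of tray_hook in the frame of upright_seat between 0.005 and 0.015 m and y of tray_hook in the frame of upright_seat between -0.005 and 0.005 m and x of tray_hook in the frame of upright_seat above -0.0045 m).
2. the tray is down and fully home in the top two slots and let go, the peg not yet in it (z of tray_hook in the frame of upright_seat between -0.004 and 0.003 m and y of tray_hook in the frame of upright_seat between -0.005 and 0.005 m and x of tray_hook in the frame of upright_seat between -0.004 and 0.003 m and angle between the x axis of tray_centre and the x axis of upright_seat, either way round below 0.12 rad and angle between tray_centre's own z axis and vertical below 0.12 rad and contact force between the fingers and tray below 0.2 N and height (world z) of peg_centre below 0.06 m), for 0.2 s.
At the end, for the whole second after the job is handed in: Tray hung in the top two slots: tray_hook within 5 mm sideways, 4 mm in depth, -4 to +3 mm in height of upright_seat, square and level within 0.12 rad; peg lying inside the rim, its centre under 22 mm above the tray's underside; both at rest (z of tray_hook in the frame of upright_seat between -0.004 and 0.003 m and y of tray_hook in the frame of upright_seat between -0.005 and 0.005 m and x of tray_hook in the frame of upright_seat between -0.004 and 0.003 m and angle between the x axis of tray_centre and the x axis of upright_seat, either way round below 0.12 rad and angle between tray_centre's own z axis and vertical below 0.12 rad and x of peg_centre in the frame of tray_centre between -0.062 and 0.041 m and y of peg_centre in the frame of tray_centre between -0.061 and 0.061 m and z of peg_centre in the frame of tray_centre between -0.034 and -0.012 m and linear speed of each of peg, tray below 0.02 m/s); the robot touches nothing.
It fails at once if the saucer is shifted by more than 20 mm (distance of saucer from where it was at the start of the episode above 0.02 m).
It also fails if it takes over 70 s, if anything falls off the work surface, if the arm or the gripper's body presses on something with over 40 N, if the wrist force passes 120 N, or if a joint passes its speed limit or range.

## Working session

There is one attempt and no reset: what is moved stays moved. The work goes in short steps, Python scripts to look and compute and a tool call to move; the robot and the scene stay as the last step left them, time stands still between calls to the robot, and variables do not carry over. Pictures are saved under pics/ and viewed, at most 10 in all, crops included, and the job is handed in when it is done.

Besides the shell and the picture viewer there is one more tool, called after ">>>" as name(argument=value, ...) on one line, values as JSON. step_arm: Moves the arm, as the interface text tells. Its arguments: {"type":"object","properties":{"rows":{"type":"array"},"gripper":{"type":"number"},"grip_force":{"type":"number"}},"required":["rows"]}

```bash
mkdir -p pics; python3 - <<'E'
from rig import manip
import cv2,numpy as np
print(manip.read_state())
for n in("side","top"):
    c=manip.capture(n);cv2.imwrite(f"pics/{n}0.png",c["frame"]);np.savez(f"{n}0.npz",**c);print(n,c["mtx"].tolist(),c["k1"],c["origin"],np.array(c["attitude"]).tolist())
E
```

```text
{'time_s': 0.0, 'joint_positions': array([ 1.52760392e+00,  2.55774351e-01,  1.06955602e-01, -4.39220139e-04,
       -1.42388564e+00, -2.84584041e-01]), 'joint_vel': array([-0.00015533,  0.00119458,  0.00047965, -0.00066488,  0.00042791,
       -0.00167502]), 'effort': array([-3.91909334e-04, -3.86628520e+01,  2.37940997e+01,  5.36517173e+00,
       -6.24869659e-03,  5.43050234e-06]), 'ee_pos': array([176.88031609, 520.28344118, 247.36738264]), 'tcp_rot': array([ 3.09755944e+00, -5.12350922e-01, -3.16367466e-04]), 'contact_force': array([ 0.05458911, -0.05192515, -0.98351344]), 'torque': array([-0.03415182, -0.04787891, -0.00063373]), 'finger_force': 0.0, 'finger_gap': 85.39749925910193}
side [[409.3330267346556, 0.0, 286.609640896216], [0.0, 409.3330267346556, 214.33562531988727], [0.0, 0.0, 1.0]] -0.09582405392810658 [ 424.17035703 -930.52620871  784.01810198] [0.9436743607702847, -0.009514729515598718, 0.018308115861125455]
top [[399.28165055320096, 0.0, 278.5977096093285], [0.0, 399.28165055320096, 205.98215718634646], [0.0, 0.0, 1.0]] 0.010897199866341726 [ 284.22908591    6.82897017 1033.96824251] [0.14061342535639593, -0.11461833514384659, -1.5462460200062935]
```

View pics/side0.png

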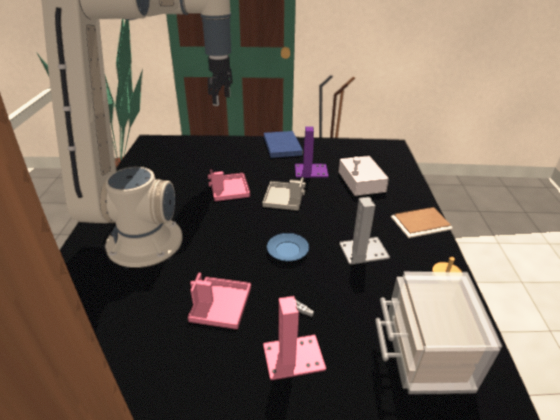

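View pics/top0.png

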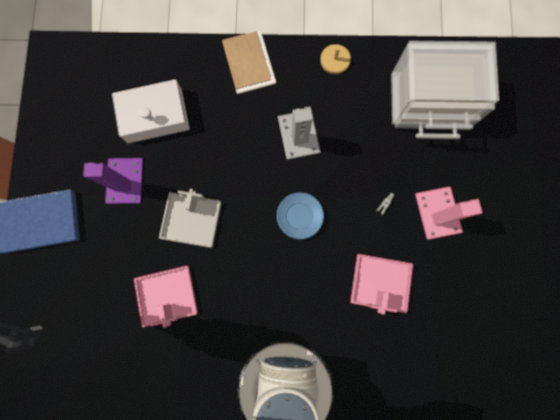

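The side view shows the grey tray at (285,193), the steel upright at (364,230), the peg at (303,308) and the saucer at (288,248). In the top view they are at (190,218), (300,130), (385,203) and (300,215). Next I'll look at magnified crops.

```bash
cat > h.py <<'E'
import numpy as np,cv2
from scipy.spatial.transform import Rotation as R
def load(n): return dict(np.load(n,allow_pickle=True))
def rot(c):
    a=np.array(c["attitude"]); return a if a.shape==(3,3) else R.from_rotvec(a).as_matrix()
def ray(c,uv):
    K=np.array(c["mtx"]); p=np.array([[uv]],float)
    p=cv2.undistortPoints(p,K,np.array([float(c["k1"]),0,0,0,0]))[0,0]
    d=rot(c)@np.array([p[0],-p[1],-1]); return np.array(c["origin"],float),d/np.linalg.norm(d)
def onz(c,uv,z):
    o,d=ray(c,uv); return o+d*(z-o[2])/d[2]
def tri(c1,u1,c2,u2):
    o,d=ray(c1,u1);p,e=ray(c2,u2)
    t=np.linalg.lstsq(np.c_[d,-e],p-o,rcond=None)[0]
    a,b=o+d*t[0],p+e*t[1]; return (a+b)/2,np.linalg.norm(a-b)
def proj(c,P):
    X=rot(c).T@(np.array(P,float)-np.array(c["origin"],float)); q=np.array([X[0],-X[1],-X[2]])
    s=q[:2]/q[2]; s=s*(1+float(c["k1"])*(s@s)); K=np.array(c["mtx"]); return K[:2,:2]@s+K[:2,2]
def crop(im,x,y,w,h,W,H): return cv2.resize(im[y:y+h,x:x+w],(W,H),interpolation=cv2.INTER_CUBIC)
E
python3 - <<'E'
from h import *
s=cv2.imread("pics/side0.png");t=cv2.imread("pics/top0.png")
a=np.hstack([crop(s,255,170,66,50,396,300),crop(t,155,182,66,50,396,300)])
b=np.hstack([crop(s,335,190,66,75,264,300),crop(t,270,95,66,75,264,300),crop(s,288,296,33,37,132,148)if 0 else crop(s,286,296,33,25,264,150+0)[:150].repeat(1,0) if 0 else np.vstack([crop(s,286,296,44,25,264,150),crop(t,365,190,44,25,264,150)])])
b=cv2.copyMakeBorder(b,0,0,0,0,0)
cv2.imwrite("pics/c0.png",np.vstack([a,b]))
for n,u in(("side0",(288,248)),("top0",(300,216))):print("saucer",onz(load(n+".npz"),u,10))
E
```

```text
saucer [430.30861041 -28.39918781  10.        ]
saucer [427.26237978 -30.20129777  10.        ]
```

View pics/c0.png

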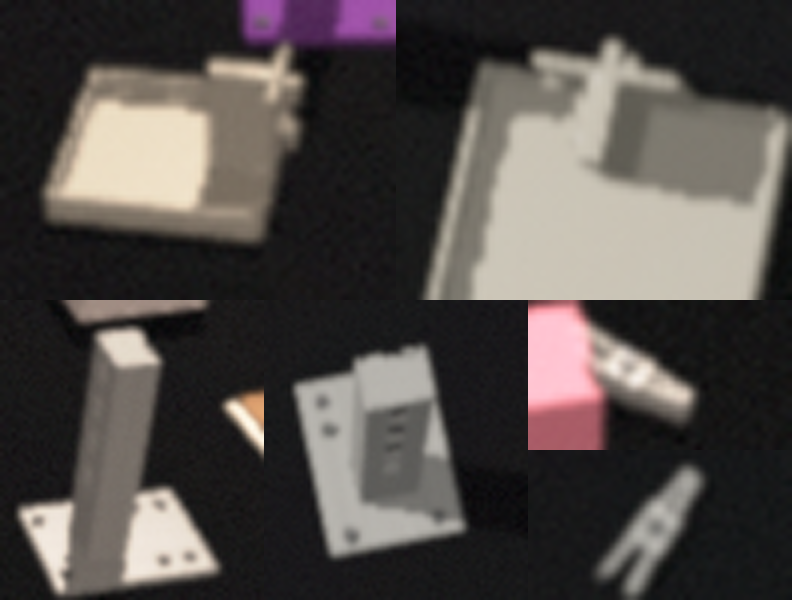

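The crops are clear. In the top view the tray's rib and back plate cross at (190,193), the upright's top face is near (302,115), and its foot plate has corners at (278,115), (287,159) and (320,152). The peg's block is at (386,202). Next I'll refine the edges.

```bash
cat >> h.py <<'E'
def edge(im,p,q,w=3,a=.12,b=.88,n=40):
    """sub-pixel straight edge near segment pq: (point, direction)"""
    p,q=np.array(p,float),np.array(q,float);d=(q-p)/np.linalg.norm(q-p);N=np.array([-d[1],d[0]])
    g=cv2.GaussianBlur(cv2.cvtColor(im,cv2.COLOR_BGR2GRAY).astype(np.float32),(0,0),.7)
    k=np.arange(-w,w+.01,.25);t=np.linspace(a,b,n)
    M=(p+t[:,None]*(q-p))[:,None]+k[None,:,None]*N
    pr=cv2.remap(g,M[...,0].astype(np.float32),M[...,1].astype(np.float32),cv2.INTER_CUBIC)
    G=np.abs(np.gradient(pr,axis=1));G=np.where(G>.5*G.max(1,keepdims=True),G,0)
    off=(G*k).sum(1)/G.sum(1); off_ok=np.abs(off-np.median(off))<.8
    P=M[np.arange(n),len(k)//2]+off[:,None]*N
    v=cv2.fitLine(P[off_ok].astype(np.float32),cv2.DIST_HUBER,0,.01,.01).ravel(); return v[2:],v[:2]
def cross(l,m):
    t=np.linalg.solve(np.c_[l[1],-m[1]],m[0]-l[0]); return l[0]+t[0]*l[1]
E
python3 - <<'E'
from h import *
np.set_printoptions(precision=1,suppress=True)
S,T=load("side0.npz"),load("top0.npz");s,t=S["frame"],T["frame"]
deg=lambda v:np.degrees(np.arctan2(v[1],v[0]))
# upright
fy,fn,bn,by=[(270+(x-264)/4,95+(y-300)/4)for x,y in((358,408),(435,400),(428,347),(357,355))]
e={k:edge(t,*v)for k,v in dict(F=(fy,fn),R=(fn,bn),L=(fy,by),).items()}
q=[cross(e['F'],e['L']),cross(e['F'],e['R'])];Q=[onz(T,x,176)for x in q]
print("upr top F edge (top)",Q,np.linalg.norm(Q[0]-Q[1]),deg(Q[0]-Q[1])-90)
sf=[(335+x/4,190+(y-300)/4)for x,y in((95,332),(108,368),(160,360),(140,328))]
e2={k:edge(s,*v,w=2)for k,v in dict(F=(sf[0],sf[1]),N=(sf[1],sf[2]),B=(sf[2],sf[3]),Y=(sf[3],sf[0])).items()}
q2=[cross(e2['F'],e2['Y']),cross(e2['F'],e2['N']),cross(e2['N'],e2['B'])]
print("side 176",[onz(S,x,176)for x in q2]); print("tri",tri(T,q[0],S,q2[0]),tri(T,q[1],S,q2[1]))
lb,lf,rf=[(270+(x-264)/4,95+(y-300)/4)for x,y in((296,382),(332,555),(465,528))]
L=edge(t,lb,lf);F=edge(t,lf,rf);c=cross(L,F);
rb=(270+(428-264)/4,95+(347-300)/4); Re=edge(t,rf,(rf[0]-5,rf[1]-23)) ;r=cross(F,Re)
C,D=onz(T,c,6),onz(T,r,6);B=onz(T,np.array(lb),6)
print("plate",C,D,np.linalg.norm(C-D),deg(C-D)-90,"L",deg(onz(T,L[0]-L[1]*20,6)-onz(T,L[0]+L[1]*20,6)),np.linalg.norm(B-C))
ax=np.array([-(D-C)[1],(D-C)[0],0]);ax/=np.linalg.norm(ax);print("front base mid",(C+D)/2+30*ax, ax)
# tray
f=lambda x,y:(155+(x-396)/6,182+y/6)
bl=edge(t,f(487,65),f(425,300));x1=edge(t,f(533,55),f(595,68),w=2);x2=edge(t,f(630,74),f(680,83),w=2)
for n,l,z in(("left",bl,16),("platetop",x1,68),("platetop2",x2,68)):
    a,b=onz(T,l[0]-15*l[1],z),onz(T,l[0]+15*l[1],z);print(n,a,b,deg(a-b))
print("rib/plate tri",tri(T,f(607,68),S,(255+281/6,170+72/6)),"plate ends@68",onz(T,f(533,58),68),onz(T,f(680,80),68))
sd=lambda x,y:(255+x/6,170+y/6)
print("rib ends side@68",onz(S,sd(208,65),68),onz(S,sd(281,74),68),"rib top: ",onz(T,f(600,110),68))
print("tray rim corners side@16: ",[onz(S,sd(*p),16)for p in((92,68),(47,200),(265,218))])
g=lambda p:[(p[0]-396)/6+155,p[1]/6+182]
print("back corners top@16",onz(T,f(487,65),16),onz(T,f(790,110),16))
# peg
print("peg tri",tri(T,(386.5,202.5),S,(302.5,307.3)),"ends",onz(T,(392.5,194.7),6),onz(T,(379.8,212.5),6),"c@10",onz(T,(386.5,202.5),10))
m=((t.max(2)>90)).astype(np.uint8);m[:190]=0;m[218:]=0;m[:,:370]=0;m[:,405:]=0
p=np.argwhere(m)[:,::-1].astype(np.float32);print("peg mask",len(p),p.mean(0),onz(T,p.mean(0),8),cv2.fitLine(p,1,0,.01,.01).ravel())
E
```

```text
upr top F edge (top) [array([615.8,  -6. , 176. ]), array([625.6, -50. , 176. ])] 45.08077413136696 12.58364765825712
side 176 [array([615. ,  -8.3, 176. ]), array([626.3, -48.4, 176. ]), array([657.6, -44.1, 176. ])]
tri (array([615.9,  -6. , 174.7]), np.float64(0.824507009733462)) (array([625.6, -49.9, 176.9]), np.float64(0.6498494908116058))
plate [580.1   8.5   6. ] [600.5 -81.    6. ] 91.80472776355532 12.803976176850057 L 12.815250330278207 123.73215212527694
front base mid [619.5 -29.6   6. ] [1.  0.2 0. ]
left [392.8 328.6  16. ] [469.6 316.8  16. ] 171.26069287850254
platetop [482.6 298.4  68. ] [469.5 224.5  68. ] 79.9800012125708
platetop2 [472.2 261.3  68. ] [465.9 187.   68. ] 85.14927341459608
rib/plate tri (array([471.9, 244.3,  67.4]), np.float64(2.8579999517464394)) plate ends@68 [473.9 274.8  68. ] [465.9 213.5  68. ]
rib ends side@68 [432.4 249.9  68. ] [473.2 241.8  68. ] rib top:  [452.7 245.8  68. ]
tray rim corners side@16:  [array([363.5, 329.5,  16. ]), array([344.8, 188.8,  16. ]), array([465.1, 175.5,  16. ])]
back corners top@16 [480.7 309.   16. ] [463.4 176.3  16. ]
peg tri (array([ 467.4, -253.1,   11.6]), np.float64(1.1947381080542487)) ends [ 488.7 -270.6    6. ] [ 441.1 -236.8    6. ] c@10 [ 467.  -253.6   10. ]
peg mask 132 [385.6 202.8] [ 466.6 -251.6    8. ] [  0.5  -0.9 384.5 205.1]
```

Heights check out: upright top 175–177 mm (given 176), rib top 67.4 mm (68), peg top about 11.6 mm (12). The tray yaw is about -7.5° with the rib at (449,247). The upright yaw is 12.8° with the seat at (620,-29).

```bash
cat >> h.py <<'E'
def go(pos,yaw):
    """tool-frame shift (mm) and turn (deg) from the measured pose; yaw = heading of tool y minus 90, mod 180"""
    from rig import manip
    s=manip.read_state();A=R.from_rotvec(s["tcp_rot"]).as_matrix();h=np.degrees(np.arctan2(A[1,1],A[0,1]))-90
    dy=(yaw-h+90)%180-90
    print("pos",s["ee_pos"].round(1),"heading",round(h%180,2),"tilt",np.round(A[:,2],3),"shift",(A.T@(np.array(pos)-s["ee_pos"])).round(1),"yaw",round(-dy,2),"t",round(s["time_s"],2),"gap",round(s["finger_gap"],1),"F",s["contact_force"].round(1))
E
python3 -c "
from h import *
go([449,247,130],-7.5)"
```

```text
pos [176.9 520.3 247.5] heading 161.21 tilt [-0.    -0.002 -1.   ] shift [345.6 171.  117.8] yaw -11.29 t 0.1 gap 85.5 F [ 0.5  0.3 -0.9]
```

>>> step_arm(rows=[{"x":43,"y":21,"z":10,"yaw":-2},{"x":86,"y":43,"z":20,"yaw":-4},{"x":130,"y":64,"z":30,"yaw":-6},{"x":173,"y":86,"z":40,"yaw":-8},{"x":216,"y":107,"z":55,"yaw":-10},{"x":259,"y":128,"z":75,"yaw":-11.3},{"x":302,"y":150,"z":95,"yaw":-11.3},{"x":345.6,"y":171,"z":118,"yaw":-11.3},{"x":345.6,"y":171,"z":118,"yaw":-11.3},{"x":345.6,"y":171,"z":118,"yaw":-11.3}], gripper=60)

```text
time_s: 1.1
ee_pos: [449.3, 245.9, 129.0]
tcp_rot: [3.133, -0.21, -0.003]
contact_force: [0.9, 0.1, -0.4]
finger_gap: 60.1
finger_force: 0.0
```

```bash
python3 - <<'E'
from h import *
from rig import manip
go([449,247,51],-7.5)
o=[]
for n in("side","top"):
    c=manip.capture(n);np.savez(n+"1.npz",**c);u=proj(c,[449,247,68]).astype(int);o.append(crop(c["frame"],u[0]-40,u[1]-50,80,80,400,400));print(u)
cv2.imwrite("pics/c1.png",np.hstack(o))
E
```

```text
pos [449.3 245.9 129. ] heading 172.34 tilt [-0.002 -0.002 -1.   ] shift [-0.3 -1.2 78. ] yaw -0.16 t 1.1 gap 60.1 F [ 0.9  0.1 -0.4]
[294 181]
[188 201]
```

View pics/c1.png

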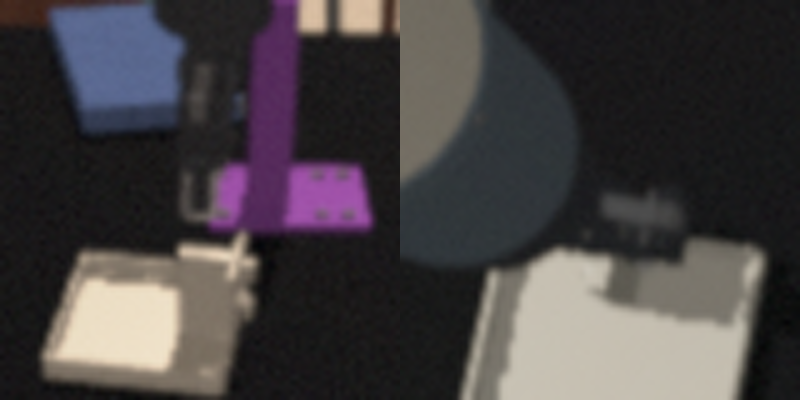

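The gripper hangs over the rib in both crops, with the fingers at about (200,200) left and (640,210) right. I'll descend and grip.

>>> step_arm(rows=[{"y":-1,"z":25},{"y":-1,"z":50},{"y":-1,"z":68},{"y":-1,"z":78},{"y":-1,"z":78},{"y":-1,"z":78}])

```text
invalid input
```

>>> step_arm(rows=[{"z":0},{"z":0},{"z":0},{"z":0},{"z":0},{"z":0},{"z":0},{"z":0}], gripper=2, grip_force=70)

```text
invalid input
```

>>> step_arm(rows=[{"x":0,"y":-1,"z":25,"yaw":0},{"x":0,"y":-1,"z":50,"yaw":0},{"x":0,"y":-1,"z":68,"yaw":0},{"x":0,"y":-1,"z":78,"yaw":0},{"x":0,"y":-1,"z":78,"yaw":0},{"x":0,"y":-1,"z":78,"yaw":0}])

```text
time_s: 1.8
ee_pos: [449.6, 249.6, 53.4]
tcp_rot: [-3.134, 0.203, -0.002]
contact_force: [-0.1, 0.7, 0.7]
finger_gap: 60.0
finger_force: 0.0
```

```bash
python3 -c "
from h import *
go([449,247,51],-7.5)"
```

```text
pos [449.6 249.6  53.4] heading 172.6 tilt [ 0.001  0.001 -1.   ] shift [-0.3  2.6  2.4] yaw 0.1 t 1.8 gap 60.0 F [-0.1  0.7  0.7]
```

>>> step_arm(rows=[{"x":0,"y":2,"z":1.5,"yaw":0},{"x":0,"y":2,"z":1.5,"yaw":0},{"x":0,"y":2,"z":1.5,"yaw":0},{"x":0,"y":2,"z":1.5,"yaw":0},{"x":0,"y":2,"z":1.5,"yaw":0},{"x":0,"y":2,"z":1.5,"yaw":0},{"x":0,"y":2,"z":1.5,"yaw":0},{"x":0,"y":2,"z":1.5,"yaw":0}], gripper=2, grip_force=70)

```text
time_s: 2.6
ee_pos: [449.7, 247.1, 51.6]
tcp_rot: [-3.134, 0.204, -0.002]
contact_force: [-0.4, 1.0, 5.2]
finger_gap: 11.2
finger_force: 69.8
```

```bash
python3 -c "
from h import *
go([449,247,51],-7.5)"
```

```text
pos [449.7 247.1  51.6] heading 172.53 tilt [ 0.002  0.001 -1.   ] shift [-0.7  0.2  0.6] yaw 0.03 t 2.6 gap 11.2 F [-0.4  1.   5.2]
```

>>> step_arm(rows=[{"x":0,"y":0,"z":-20,"yaw":0},{"x":0,"y":0,"z":-50,"yaw":0},{"x":0,"y":0,"z":-80,"yaw":0},{"x":0,"y":0,"z":-101,"yaw":0},{"x":0,"y":0,"z":-101,"yaw":0},{"x":0,"y":0,"z":-101,"yaw":0}])

```text
time_s: 3.2
ee_pos: [448.4, 246.2, 150.9]
tcp_rot: [3.134, -0.206, -0.002]
contact_force: [-0.4, 0.7, -2.3]
finger_gap: 11.1
finger_force: 68.8
```

```bash
python3 -c "
from h import *
go([549.8,-44.8,153],12.8)"
```

```text
pos [448.4 246.2 150.9] heading 172.49 tilt [-0.002 -0.    -1.   ] shift [138.6 275.3  -2.2] yaw -20.31 t 3.2 gap 11.1 F [-0.4  0.7 -2.3]
```

>>> step_arm(rows=[{"x":12,"y":26,"z":-2,"yaw":-2},{"x":25,"y":52,"z":-2,"yaw":-4},{"x":38,"y":78,"z":-2,"yaw":-6},{"x":52,"y":104,"z":-2,"yaw":-8},{"x":66,"y":130,"z":-2,"yaw":-10},{"x":80,"y":156,"z":-2,"yaw":-12},{"x":94,"y":184,"z":-2,"yaw":-14},{"x":107,"y":212,"z":-2,"yaw":-16},{"x":120,"y":240,"z":-2,"yaw":-18},{"x":132,"y":264,"z":-2,"yaw":-20.3},{"x":138.6,"y":275.3,"z":-2,"yaw":-20.3},{"x":138.6,"y":275.3,"z":-2,"yaw":-20.3}])

```text
time_s: 4.4
ee_pos: [550.0, -45.7, 151.9]
tcp_rot: [-3.122, -0.346, 0.005]
contact_force: [0.8, 0.0, -1.5]
finger_gap: 11.0
finger_force: 68.6
```

>>> step_arm(rows=[{"x":0,"y":0,"z":0,"yaw":0},{"x":0,"y":0,"z":0,"yaw":0},{"x":0,"y":0,"z":0,"yaw":0}])

```text
time_s: 4.7
ee_pos: [550.4, -43.6, 153.7]
tcp_rot: [-3.122, -0.352, 0.0]
contact_force: [-0.6, -0.2, -1.2]
finger_gap: 11.4
finger_force: 68.7
```

```bash
python3 - <<'E'
from h import *
from rig import manip
go([549.8,-44.8,153],12.8)
o=[]
for n in("side","top"):
    c=manip.capture(n);np.savez(n+"2.npz",**c);u=proj(c,[590,-36,140]).astype(int);o.append(crop(c["frame"],u[0]-50,u[1]-50,100,100,400,400));print(u)
cv2.imwrite("pics/c2.png",np.hstack(o))
E
```

```text
pos [550.4 -43.6 153.7] heading 12.88 tilt [-0.  0. -1.] shift [-0.9  1.1  0.7] yaw 0.08 t 4.7 gap 11.4 F [-0.6 -0.2 -1.2]
[348 214]
[305 139]
```

View pics/c2.png

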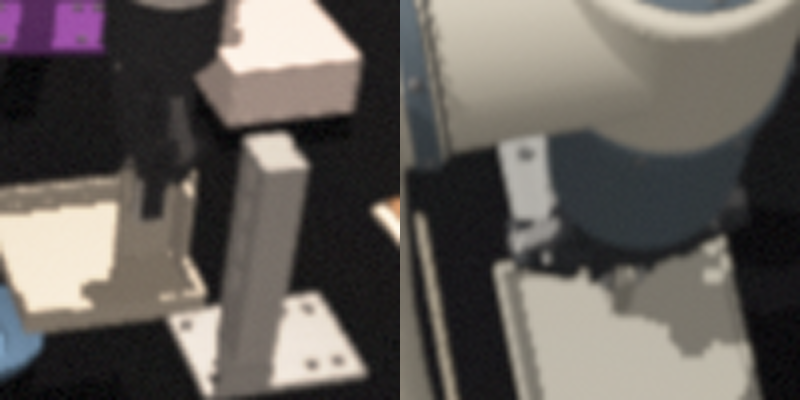

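The side crop shows the tray level in front of the upright, with a gap of about 40 mm. The top crop is partly hidden by the arm, but the tray's side edges show, left (493,262)→(520,400) and right (728,235)→(760,400). I'll measure the tray's lateral offset and yaw against the upright.

```bash
python3 - <<'E'
from h import *
np.set_printoptions(precision=1,suppress=True)
T=load("top2.npz");t=T["frame"];S=load("side2.npz");s=S["frame"]
u=np.array([np.cos(np.radians(12.8)),np.sin(np.radians(12.8))]);v=np.array([-u[1],u[0]]);seat=np.array([620,-28.8])
def loc(P): d=P[:2]-seat; return np.array([d@u,d@v,P[2]])
f=lambda x,y:(255+(x-400)/4,89+y/4)
for n,a,b in(("L",f(493,262),f(525,400)),("R",f(728,235),f(762,385))):
    l=edge(t,a,b,w=3);A,B=onz(T,l[0]-12*l[1],118),onz(T,l[0]+12*l[1],118);d=A-B
    print(n,loc(A),loc(B),"yaw",np.degrees(np.arctan2(*(d[1::-1])if d[0]>0 else -d[1::-1])))
g=lambda x,y:(298+x/4,164+y/4)
print("side: rim bottom edges near (-y) side @102/118")
for z,a,b in((102,(30,330),(203,302)),(118,(30,318),(200,285))):
    A,B=loc(onz(S,g(*a),z)),loc(onz(S,g(*b),z));print(A,B,np.degrees(np.arctan2(B[1]-A[1],B[0]-A[0])))
print("home rel: TCP loc",loc(np.array([550.4,-43.6,153.7])))
cv2.imwrite("pics/c3.png",np.hstack([crop(s,318,190,50,60,400,480),crop(t,270,140,80,96,400,480)]))
E
```

```text
L [-55.1  70.4 118. ] [-113.4   71.   118. ] yaw 12.239342157614793
R [-78.1 -68.1 118. ] [-136.   -68.2  118. ] yaw 12.9052931855357
side: rim bottom edges near (-y) side @102/118
[-164.   -64.9  102. ] [-45.  -59.5 102. ] 2.5954704999778784
[-166.4  -71.6  118. ] [-49.3 -60.7 118. ] 5.328242358906498
home rel: TCP loc [-71.1   1.  153.7]
```

View pics/c3.png

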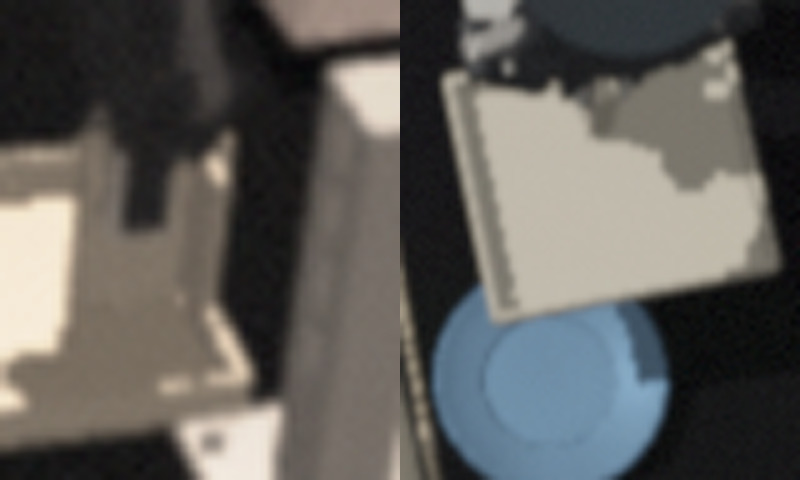

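The tray sits +1.2 mm sideways of the upright's centre line and is square to within 0.5°, so I'll correct that and approach.

>>> step_arm(rows=[{"x":10,"y":1.2,"z":1,"yaw":0},{"x":20,"y":1.2,"z":1,"yaw":0},{"x":30,"y":1.2,"z":1,"yaw":0},{"x":35,"y":1.2,"z":1,"yaw":0},{"x":35,"y":1.2,"z":1,"yaw":0},{"x":35,"y":1.2,"z":1,"yaw":0},{"x":35,"y":1.2,"z":1,"yaw":0}])

```text
time_s: 5.5
ee_pos: [584.8, -37.9, 152.8]
tcp_rot: [-3.122, -0.351, 0.0]
contact_force: [0.3, 0.2, -2.3]
finger_gap: 11.5
finger_force: 68.7
```

```bash
python3 - <<'E'
from h import *
from rig import manip
go([598.5,-33.7,152.6],12.8)
c=manip.capture("side");np.savez("side3.npz",**c);d=manip.capture("top");np.savez("top3.npz",**d)
for P in([598,-34,153.],):go(P,12.8)
E
```

```text
pos [584.8 -37.9 152.8] heading 12.81 tilt [-0. -0. -1.] shift [14.3 -1.1  0.2] yaw 0.01 t 5.5 gap 11.5 F [ 0.3  0.2 -2.3]
pos [584.8 -37.9 152.9] heading 12.82 tilt [ 0.  0. -1.] shift [13.7 -0.9 -0.1] yaw 0.02 t 5.6 gap 11.1 F [ 0.2 -0.4 -0.9]
```

```bash
cat > m.py <<'E'
from h import *
import sys
np.set_printoptions(precision=1,suppress=True)
u=np.array([np.cos(np.radians(12.8)),np.sin(np.radians(12.8))]);v=np.array([-u[1],u[0]]);seat=np.array([620,-28.8])
def loc(P): d=P[:2]-seat; return np.array([d@u,d@v,P[2]])
def side_edges(T,rib,z):
    """outer left/right rim lines of the tray in the top view near predicted rib (loc x), rim height z"""
    r=[]
    for sgn in(1,-1):
        W=lambda x:proj(T,[*(seat+u*x+v*68*sgn),z])
        l=edge(T["frame"],W(rib-95),W(rib-25),w=3.5);A,B=loc(onz(T,l[0]-12*l[1],z)),loc(onz(T,l[0]+12*l[1],z))
        r.append(((A+B)/2)[1]);print("LR"[sgn<0],A,B,"yaw",np.degrees(np.arctan((A-B)[1]/(A-B)[0])))
    print("lateral",sum(r)/2,"width",r[0]-r[1])
E
python3 - <<'E'
from m import *
from rig import manip
for n,rb,z in(("top2.npz",-71,118),("top3.npz",-36,117)):side_edges(load(n),rb,z)
s=manip.read_state();print(loc(s["ee_pos"]))
# upright centre line from the old top view, plate edges and front top edge
T=load("top0.npz")
for z,h,x,w in((6,45,(-28,80),3),(176,20,(3,27),2)):
    for sgn in(1,-1):
        W=lambda xx:proj(T,[*(seat+u*xx+v*h*sgn),z]);xx=x if sgn>0 or z>6 else (-28,-8)
        l=edge(T["frame"],W(xx[0]),W(xx[1]),w=w);print(z,sgn,loc(onz(T,l[0],z)))
E
```

```text
L [-101.1   70.9  118. ] [-158.4   71.4  118. ] yaw -0.4955710812509791
R [-97.  -68.2 118. ] [-154.5  -68.2  118. ] yaw 0.0627120290047765
lateral 1.4748520475907156 width 139.35063416623782
L [-62.9  68.8 117. ] [-121.1   69.2  117. ] yaw -0.4124658891544115
R [-64.4 -70.6 117. ] [-122.7  -69.6  117. ] yaw -0.9362284433324871
lateral -0.5381388754429679 width 139.12114346327684
[-36.3  -1.1 152.9]
6 1 [27.9 45.3  6. ]
6 -1 [-17.9 -46.8   6. ]
176 1 [ 11.3  20.  176. ]
176 -1 [ 15.5 -22.1 176. ]
```

The upright's centre is at -0.9 and the tray at -0.5 on the same scale, well inside the 2.5 mm slack. Inserting.

>>> step_arm(rows=[{"x":3,"y":0,"z":0,"yaw":0},{"x":6,"y":0,"z":0,"yaw":0},{"x":8,"y":0,"z":0,"yaw":0},{"x":8,"y":0,"z":0,"yaw":0},{"x":8,"y":0,"z":0,"yaw":0}])

```text
time_s: 6.1
ee_pos: [592.8, -36.0, 152.7]
tcp_rot: [-3.122, -0.351, 0.0]
contact_force: [0.1, -0.2, -1.9]
finger_gap: 11.0
finger_force: 68.7
```

No contact force, so the tabs are passing through the slots. Continuing.

>>> step_arm(rows=[{"x":2,"y":0,"z":0,"yaw":0},{"x":4,"y":0,"z":0,"yaw":0},{"x":4.5,"y":0,"z":0,"yaw":0},{"x":4.5,"y":0,"z":0,"yaw":0}])

```text
time_s: 6.5
ee_pos: [597.3, -35.0, 152.7]
tcp_rot: [-3.122, -0.351, 0.0]
contact_force: [0.7, 0.2, -2.2]
finger_gap: 10.9
finger_force: 68.7
```

```bash
python3 - <<'E'
from m import *
from rig import manip
s=manip.read_state();print(loc(s["ee_pos"]),s["contact_force"])
E
```

```text
[-23.5  -1.1 152.7] [ 0.7  0.2 -2.2]
```

>>> step_arm(rows=[{"x":1,"y":0,"z":0,"yaw":0},{"x":2,"y":0,"z":0,"yaw":0},{"x":2,"y":0,"z":0,"yaw":0}])

```text
time_s: 6.8
ee_pos: [599.3, -34.6, 152.8]
tcp_rot: [-3.122, -0.351, -0.0]
contact_force: [-0.1, -0.1, -1.2]
finger_gap: 10.6
finger_force: 68.7
```

>>> step_arm(rows=[{"x":1,"y":0,"z":0,"yaw":0},{"x":2,"y":0,"z":0,"yaw":0},{"x":2,"y":0,"z":0,"yaw":0}])

```text
time_s: 7.1
ee_pos: [600.4, -34.4, 152.7]
tcp_rot: [3.122, 0.351, -0.003]
contact_force: [-3.5, -0.6, -0.1]
finger_gap: 10.9
finger_force: 69.0
```

Contact at the face (-3.5 N), so the tray is fully in. I'll ease back slightly and lower.

>>> step_arm(rows=[{"x":-1.2,"y":0,"z":0,"yaw":0},{"x":-1.2,"y":0,"z":2,"yaw":0},{"x":-1.2,"y":0,"z":4,"yaw":0},{"x":-1.2,"y":0,"z":6,"yaw":0},{"x":-1.2,"y":0,"z":6,"yaw":0}])

```text
time_s: 7.6
ee_pos: [599.9, -34.4, 146.3]
tcp_rot: [-3.122, -0.351, 0.001]
contact_force: [0.2, 1.4, -1.7]
finger_gap: 11.1
finger_force: 68.7
```

>>> step_arm(rows=[{"x":0,"y":0,"z":2,"yaw":0},{"x":0,"y":0,"z":4,"yaw":0},{"x":0,"y":0,"z":5,"yaw":0},{"x":0,"y":0,"z":5,"yaw":0}])

```text
time_s: 8.0
ee_pos: [600.0, -34.5, 141.8]
tcp_rot: [3.122, 0.351, 0.0]
contact_force: [-1.5, -0.0, -2.2]
finger_gap: 11.0
finger_force: 68.8
```

>>> step_arm(rows=[{"x":0,"y":0,"z":1,"yaw":0},{"x":0,"y":0,"z":2,"yaw":0},{"x":0,"y":0,"z":2,"yaw":0}])

```text
time_s: 8.3
ee_pos: [600.1, -34.5, 141.5]
tcp_rot: [3.121, 0.351, 0.003]
contact_force: [-4.2, 2.2, 7.4]
finger_gap: 11.4
finger_force: 70.1
```

Seated: 7.4 N upward and the height matches home. Releasing and retreating upward.

>>> step_arm(rows=[{"x":0,"y":0,"z":-1,"yaw":0},{"x":0,"y":0,"z":-1,"yaw":0},{"x":0,"y":0,"z":-1,"yaw":0},{"x":0,"y":0,"z":-1,"yaw":0},{"x":0,"y":0,"z":-1,"yaw":0},{"x":0,"y":0,"z":-1,"yaw":0}], gripper=50)

```text
time_s: 8.9
ee_pos: [600.0, -34.5, 140.7]
tcp_rot: [3.122, 0.351, -0.0]
contact_force: [-0.1, -0.4, -0.0]
finger_gap: 50.3
finger_force: 0.0
```

>>> step_arm(rows=[{"x":0,"y":0,"z":-15,"yaw":0},{"x":0,"y":0,"z":-40,"yaw":0},{"x":0,"y":0,"z":-70,"yaw":0},{"x":0,"y":0,"z":-110,"yaw":0},{"x":0,"y":0,"z":-110,"yaw":0}])

```text
time_s: 9.4
ee_pos: [602.5, -34.9, 257.3]
tcp_rot: [3.12, 0.351, 0.018]
contact_force: [0.5, -0.3, 0.8]
finger_gap: 50.0
finger_force: 0.0
```

```bash
python3 - <<'E'
from m import *
go([466.8,-252.5,120],0)
# peg axis heading
a,b=np.array([488.7,-270.6]),np.array([441.1,-236.8]);print("peg heading",np.degrees(np.arctan2(*(a-b)[::-1])))
go([466.8,-252.5,120],np.degrees(np.arctan2(*(a-b)[::-1])))
E
```

```text
pos [602.5 -34.9 257.3] heading 12.83 tilt [ 0. -0. -1.] shift [-182.1  181.6  135.9] yaw 12.83 t 9.4 gap 50.0 F [ 0.5 -0.3  0.8]
peg heading -35.377952814822414
pos [602.5 -34.9 257.3] heading 12.83 tilt [ 0. -0. -1.] shift [-182.1  181.6  135.9] yaw 48.21 t 9.4 gap 50.0 F [ 0.5 -0.3  0.8]
```

```bash
python3 - <<'E'
from m import *
from rig import manip
T=manip.capture("top");np.savez("top4.npz",**T);S=manip.capture("side");np.savez("side4.npz",**S)
t=load("top0.npz")["frame"]
w=t[188:220,368:406].max(2).astype(float)-45;w[w<0]=0
ys,xs=np.nonzero(w);W=w[ys,xs];P=np.array([onz(T,(x+368,y+188),8)[:2] for x,y in zip(xs,ys)])
c=(P*W[:,None]).sum(0)/W.sum();C=np.cov(P.T,aweights=W);e,V=np.linalg.eigh(C);d=V[:,1]*np.sign(V[0,1])
h=np.degrees(np.arctan2(d[1],d[0]));q=(P-c)@d;r=(P-c)@V[:,0];k=W>60;print("centroid",c,"heading",h,"long",q[k].min(),q[k].max(),"wide",r[k].min(),r[k].max(),"mid",c+d*(q[k].min()+q[k].max())/2)
print("pink upright plate",onz(T,(417,190),6),onz(T,(426,238),6),onz(T,(462,232),6))
hc=lambda n:None
o=[crop(S["frame"],330,180,75,90,330,396),crop(T["frame"],270,95,75,90,330,396)];cv2.imwrite("pics/c4.png",np.hstack(o))
go([*c,120],h)
E
```

```text
centroid [ 466.7 -251.6] heading -34.213253088435295 long -27.832509269486025 29.814114432067605 wide -9.01176293804735 8.554516505514831 mid [ 467.5 -252.2]
pink upright plate [ 502.4 -334.4    6. ] [ 377.5 -353.     6. ] [ 394.8 -444.9    6. ]
pos [600.4 -34.3 251.8] heading 12.82 tilt [ 0.  0. -1.] shift [-178.9  182.2  131.3] yaw 47.03 t 9.5 gap 50.5 F [ 0.3  0.6 -0.8]
```

View pics/c4.png

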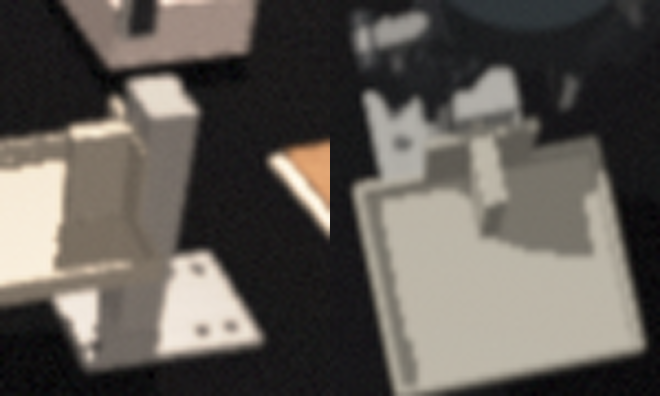

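The crops show the tray hung flush and level on the upright, with its back plate against the face. Its rim corners in the top crop are at (355,185) and (600,140). Now the peg, at (467,-252.5) with heading about -34.7°.

>>> step_arm(rows=[{"x":-22,"y":22,"z":0,"yaw":6},{"x":-44,"y":45,"z":0,"yaw":12},{"x":-66,"y":68,"z":10,"yaw":18},{"x":-90,"y":91,"z":25,"yaw":25},{"x":-112,"y":114,"z":45,"yaw":32},{"x":-135,"y":137,"z":65,"yaw":39},{"x":-158,"y":160,"z":90,"yaw":45},{"x":-178,"y":183,"z":115,"yaw":47.5},{"x":-178,"y":183,"z":131,"yaw":47.5},{"x":-178,"y":183,"z":131,"yaw":47.5},{"x":-178,"y":183,"z":131,"yaw":47.5},{"x":-178,"y":183,"z":131,"yaw":47.5}], gripper=40)

```text
time_s: 10.7
ee_pos: [467.8, -252.1, 120.6]
tcp_rot: [2.999, -0.935, 0.002]
contact_force: [0.7, 0.6, 0.5]
finger_gap: 40.0
finger_force: 0.0
```

```bash
python3 -c "
from h import *
go([467.3,-252.5,21],-34.7)"
```

```text
pos [ 467.8 -252.1  120.6] heading 145.38 tilt [ 0.001 -0.001 -1.   ] shift [-0.4  0.6 99.6] yaw 0.08 t 10.7 gap 40.0 F [0.7 0.6 0.5]
```

>>> step_arm(rows=[{"x":-0.4,"y":0.6,"z":30,"yaw":0},{"x":-0.4,"y":0.6,"z":60,"yaw":0},{"x":-0.4,"y":0.6,"z":85,"yaw":0},{"x":-0.4,"y":0.6,"z":98,"yaw":0},{"x":-0.4,"y":0.6,"z":99.5,"yaw":0},{"x":-0.4,"y":0.6,"z":99.5,"yaw":0},{"x":-0.4,"y":0.6,"z":99.5,"yaw":0}])

```text
time_s: 11.4
ee_pos: [467.6, -252.8, 21.7]
tcp_rot: [2.999, -0.935, 0.004]
contact_force: [0.4, -0.9, 0.6]
finger_gap: 39.9
finger_force: 0.0
```

```bash
python3 -c "
from h import *
go([467.3,-252.5,20],-34.7)"
```

```text
pos [ 467.6 -252.8   21.7] heading 145.36 tilt [ 0.003 -0.001 -1.   ] shift [-0.4 -0.1  1.7] yaw 0.06 t 11.4 gap 39.9 F [ 0.4 -0.9  0.6]
```

>>> step_arm(rows=[{"x":0,"y":0,"z":1.5,"yaw":0},{"x":0,"y":0,"z":1.5,"yaw":0},{"x":0,"y":0,"z":1.5,"yaw":0},{"x":0,"y":0,"z":1.5,"yaw":0},{"x":0,"y":0,"z":1.5,"yaw":0},{"x":0,"y":0,"z":1.5,"yaw":0},{"x":0,"y":0,"z":1.5,"yaw":0}], gripper=4, grip_force=40)

```text
time_s: 12.1
ee_pos: [466.9, -252.8, 19.6]
tcp_rot: [2.999, -0.936, 0.002]
contact_force: [-0.4, 0.9, 6.3]
finger_gap: 12.6
finger_force: 41.5
```

>>> step_arm(rows=[{"x":0,"y":0,"z":-20,"yaw":0},{"x":0,"y":0,"z":-60,"yaw":0},{"x":0,"y":0,"z":-100,"yaw":0},{"x":0,"y":0,"z":-140,"yaw":0},{"x":0,"y":0,"z":-175,"yaw":0},{"x":0,"y":0,"z":-175,"yaw":0},{"x":0,"y":0,"z":-175,"yaw":0}])

```text
time_s: 12.8
ee_pos: [466.4, -252.5, 194.1]
tcp_rot: [-2.998, 0.937, -0.002]
contact_force: [-0.7, 0.5, -0.8]
finger_gap: 12.6
finger_force: 40.8
```

```bash
python3 -c "
from h import *
go([543,-47.4,195],12.8)"
```

```text
pos [ 466.4 -252.5  194.1] heading 145.3 tilt [ 0.001  0.    -1.   ] shift [ -53.8 -212.2   -0.7] yaw -47.5 t 12.8 gap 12.6 F [-0.7  0.5 -0.8]
```

>>> step_arm(rows=[{"x":-6,"y":-24,"z":0,"yaw":-6},{"x":-12,"y":-48,"z":0,"yaw":-12},{"x":-18,"y":-72,"z":0,"yaw":-18},{"x":-24,"y":-96,"z":0,"yaw":-24},{"x":-30,"y":-120,"z":0,"yaw":-30},{"x":-36,"y":-144,"z":0,"yaw":-36},{"x":-43,"y":-170,"z":0,"yaw":-42},{"x":-49,"y":-195,"z":0,"yaw":-47.5},{"x":-53.8,"y":-212,"z":0,"yaw":-47.5},{"x":-53.8,"y":-212,"z":0,"yaw":-47.5},{"x":-53.8,"y":-212,"z":0,"yaw":-47.5},{"x":-53.8,"y":-212,"z":0,"yaw":-47.5}])

```text
time_s: 14.0
ee_pos: [542.3, -48.4, 193.4]
tcp_rot: [3.122, 0.348, -0.001]
contact_force: [0.5, 1.4, -1.0]
finger_gap: 12.4
finger_force: 40.8
```

```bash
python3 - <<'E'
from h import *
from rig import manip
go([543,-47.4,113.5],12.8)
o=[]
for n in("side","top"):
    c=manip.capture(n);u=proj(c,[543,-47,150]).astype(int);o.append(crop(c["frame"],u[0]-50,u[1]-50,100,100,400,400))
cv2.imwrite("pics/c5.png",np.hstack(o))
E
```

```text
pos [542.3 -48.4 193.4] heading 12.71 tilt [-0.001 -0.    -1.   ] shift [ 1.  -0.8 79.9] yaw -0.09 t 14.0 gap 12.4 F [ 0.5  1.4 -1. ]
```

View pics/c5.png

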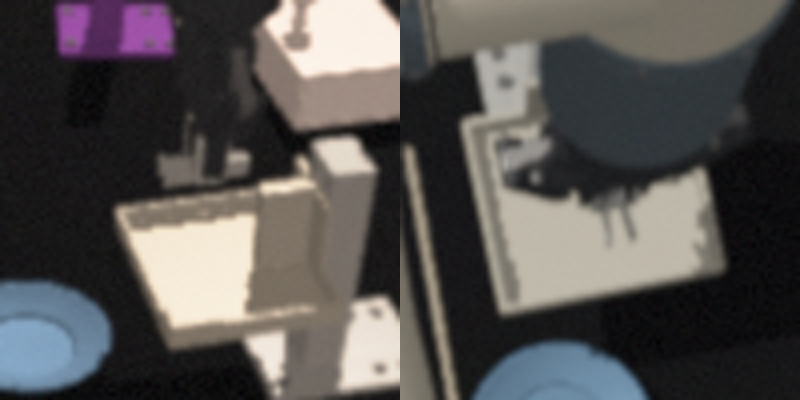

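The peg is held level over the tray, at about (205,165) in the side crop, with its prongs at (620,215) in the top crop. Lowering.

>>> step_arm(rows=[{"x":0,"y":0,"z":25,"yaw":0},{"x":0,"y":0,"z":50,"yaw":0},{"x":0,"y":0,"z":68,"yaw":0},{"x":0,"y":0,"z":76,"yaw":0},{"x":0,"y":0,"z":78,"yaw":0},{"x":0,"y":0,"z":78,"yaw":0},{"x":0,"y":0,"z":78,"yaw":0}])

```text
time_s: 14.8
ee_pos: [543.5, -47.8, 116.9]
tcp_rot: [3.122, 0.351, 0.003]
contact_force: [0.5, -0.8, -0.2]
finger_gap: 12.4
finger_force: 40.8
```

>>> step_arm(rows=[{"x":0,"y":0,"z":1.5,"yaw":0},{"x":0,"y":0,"z":2.5,"yaw":0},{"x":0,"y":0,"z":2.5,"yaw":0},{"x":0,"y":0,"z":2.5,"yaw":0}])

```text
time_s: 15.2
ee_pos: [542.7, -47.7, 113.4]
tcp_rot: [3.122, 0.351, 0.0]
contact_force: [0.6, 0.4, 0.3]
finger_gap: 12.5
finger_force: 40.8
```

>>> step_arm(rows=[{"x":0,"y":0,"z":0.5,"yaw":0},{"x":0,"y":0,"z":0.7,"yaw":0},{"x":0,"y":0,"z":0.7,"yaw":0}])

```text
time_s: 15.5
ee_pos: [542.7, -47.7, 112.5]
tcp_rot: [3.122, 0.351, -0.0]
contact_force: [-0.1, 0.1, -0.0]
finger_gap: 12.7
finger_force: 40.8
```

>>> step_arm(rows=[{"x":0,"y":0,"z":0,"yaw":0},{"x":0,"y":0,"z":0,"yaw":0},{"x":0,"y":0,"z":0,"yaw":0},{"x":0,"y":0,"z":0,"yaw":0},{"x":0,"y":0,"z":0,"yaw":0},{"x":0,"y":0,"z":0,"yaw":0}], gripper=36)

```text
time_s: 16.1
ee_pos: [542.7, -47.7, 112.6]
tcp_rot: [-3.122, -0.351, -0.0]
contact_force: [1.1, 0.7, 0.0]
finger_gap: 35.9
finger_force: 0.0
```

>>> step_arm(rows=[{"x":0,"y":0,"z":-8,"yaw":0},{"x":0,"y":0,"z":-25,"yaw":0},{"x":0,"y":0,"z":-60,"yaw":0},{"x":-20,"y":0,"z":-100,"yaw":0},{"x":-65,"y":0,"z":-130,"yaw":0},{"x":-110,"y":0,"z":-150,"yaw":0},{"x":-150,"y":0,"z":-150,"yaw":0},{"x":-150,"y":0,"z":-150,"yaw":0},{"x":-150,"y":0,"z":-150,"yaw":0}])

```text
time_s: 17.0
ee_pos: [396.0, -81.2, 263.8]
tcp_rot: [-3.122, -0.35, -0.004]
contact_force: [0.5, 0.1, -0.4]
finger_gap: 36.1
finger_force: 0.0
```

```bash
python3 - <<'E'
from m import *
from rig import manip
o=[];C={}
for n in("side","top"):
    c=manip.capture(n);C[n]=c;u=proj(c,[560,-43,120]).astype(int);o.append(crop(c["frame"],u[0]-45,u[1]-45,90,90,400,400))
cv2.imwrite("pics/c6.png",np.hstack(o));np.savez("top6.npz",**C["top"])
side_edges(C["top"],-20,106);print(manip.read_state()["time_s"])
E
```

```text
L [-53.8  60.5 106. ] [-112.8   62.5  106. ] yaw -1.9202138439053544
R [-60.3 -70.6 106. ] [-119.3  -67.8  106. ] yaw -2.6714502673135683
lateral -3.8620553174959475 width 130.6706594089744
17.1
```

View pics/c6.png

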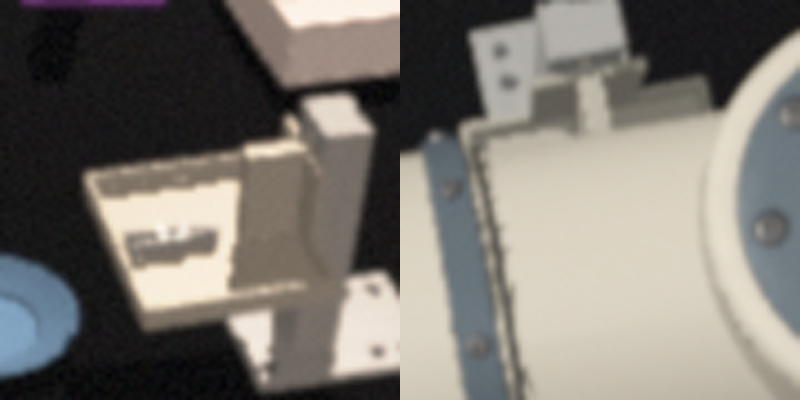

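The side crop shows the tray still hung level and flush, with the peg lying flat on its floor at (170,240). In the top crop the arm covers the tray, so the edge numbers there mean nothing. The robot is clear of everything, so I'm handing in.

```bash
python3 -c "
from rig import manip
print(manip.sign_off())"
```

```text
the job is handed in; nothing more can be done
None
```

The tray is hung in the upright's top two slots and let go, the peg lies flat on its floor, the saucer was not touched, and the job was handed in at about 17 s (no verdict was returned).

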